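# Take the shrinkage span off a fired test bar with sprung dividers

### The arm

A 6-joint arm with a two-finger parallel gripper is mounted at the origin on the work surface. World frame = base frame: x ahead of the robot, y to its left, z up, the work surface at z = 0. Lengths are in m, angles in rad, forces in N, time in s.
With the tool pointing down it reaches from about 0.25 to 0.725 m from the base axis. Payload 4 kg.
Tool frame: the origin (TCP) lies midway between the tips of the shut fingers; the grasp point (between the pads) lies 19 mm behind it; z points along the fingers, y is the line along which they close (so a half turn about z gives the same grasp; the last joint's range is limited). The gripper opens to 85 mm and grips with 20 to 120 N. Pads are 22 mm wide; open, the fingers measure 114 mm over their backs; the gripper's body (76 mm by 85 mm) begins 54 mm behind the grasp point. The pads swing forward as they close: fully open they stand 13 mm farther back than shut.
Start: joints at [1.17, 0.241, 0.005, 1.335, 0, 1.571], TCP at [0.195, 0.46, 0.231] pointing down, gripper open.
Joint ranges: [-2.72, 2.72], [-1.05, 1.87], [-1.09, 1.28], [-1.99, 2.15], [-1.42, 1.44], [-3.14, 3.14]. Speed limits (rad/s): [2.79, 2.79, 3.14, 3.14, 3.14, 3.14].

### API

Orientations are given as a unit quaternion [x, y, z, w].
In Python, from workcell import get_obs, camera, job_done, silhouettes gives the robot as it stands. The module is installed in compiled form; this text tells all that it offers.
- The arm moves only by the tool drive_tool, never from a script. Its argument "increments" is a list of rows, each a list of 3 entries, a list of its own where there are three numbers: the shift along the world's x, y, z in mm, then the turn, a rotation vector about the world's x, y, z in degrees, then the opening, from 0 (shut) to 1 (fully open). A call has 1 to 8 rows; each row shifts and turns the commanded pose from where the row before left it; what a row does not reach is not made up. A row lasts 1/12 s, in which the tool goes at most 41.7 mm and 7.16 degrees, less where a joint would pass 70% of its speed; a pose out of reach is approached as far as the arm can. A call is refused whole if a number of a shift passes 41.7 or a number of a turn 7.16, either way. A call with a gripper value outside its range is refused whole. The fingers move at their own pace and stop on an object; the grip force is fixed at half the most. Time passes only in rows, so rows that do not move let the fingers close. It gives the time, the measured TCP pose, the force, the opening and the grip force at its end, in the units of the state.
- get_obs(): the state, without advancing time (a new reading comes with each control period).
- camera(name): name is "scene" or "top" or "wrist"; returns a dict with "image" (420x560x3 uint8, red, green, blue), "K" (3x3 intrinsics, pixels), "view" (4x4, takes a point from world to camera coordinates). Camera axes: x right, y down, z forward; pixel columns grow to the right and rows downward; lengths in m; the calibration is good to about 2 mm. A picture is of the moment at which its call begins. There is no depth.
- job_done(): hands the job in; it is judged then, once.
Trained networks look in a picture, given as the dict that the camera call returned (one of the last four; its "shot" number tells which), for a name from the list of things; names that differ only in an ending like _2 or _b are one class to them, and where a whole thing is asked for, a point or a joint stands for the part that bears it (a point fixed in the world has none). Each returns a list of dicts, best first, with "conf" (0 to 1); they miss things now and then, are a little off and sometimes report something else, mostly with a low value. They report only what shows in the picture. A call takes as long as a camera call. They do not tell look-alikes from the thing itself.
- silhouettes(query, picture): "region" (420x560 bool, what is visible of it) and "bbox" ([left, top, right, bottom] in pixels, round what is visible of it).
The state is a dict: "clock": time; "joint_pos": joint angles; "joint_vel": joint speeds; "tau": joint torques, N m; "eef_pos": TCP position; "tool_rot": TCP orientation; "ft_force": force on the tool from outside, world axes, zero at the start; "ft_torque": the same for the moment, N m; "grip_width": finger opening in m; "grasp_force": force on a finger pad.
Only numpy, scipy, OpenCV 4.12 (cv2) and the standard library are available. Lean on these libraries where they do the work, as an engineer would, in place of code of your own. Each camera call takes 0.05 s, during which the arm holds its last target. There are 200 camera calls.

### The job

Pull the tool cabinet's drawer out to its stop and leave it out, lift the sprung dividers out of it, and take the span off the shorter of the two clay test bars: squeeze the legs until the two points stand over its two scored lines, one point to each line, lightly touching the bar or just clear of it. Finish while still holding them there in the gripper, the gap squeezed and steady: do not put the dividers down, press them on the bar or shift the test bars, and leave everything else where it is.

Things in the scene. Friction and masses are not known exactly. Their poses are not given: they have to be found in the camera images.
- cabinet_front (a point): middle of the lower front edge of a low wooden bench cabinet, at bench height; the cabinet is fixed to the bench, 240 deep x 300 wide x 85 mm high, with one drawer. x points level into the cabinet, y to its left, z up; its front faces the robot, roughly. A stack of saucers, 116 mm across, 45 mm high, stands on its top at x +170, y +60 mm
- drawer (a joint): how far the drawer is out, m: 0 shut, 0.170 at its stop; it slides along cabinet_front's -x with light friction (about 1 N) and stays where it is left. Inside: floor 22 mm above the bench, clear space 195 (x) x 258 mm (y), walls up to 63 mm and front up to 72 mm above the bench. A loose trimming tool lies along its back wall
- drawer_handle (a point): middle of the drawer's bar handle: round dark steel bar 120 mm long along its y, 35 mm in front of the drawer front, 47 mm above the bench; axes as cabinet_front (x points into the cabinet). It can be pinched or hooked from above
- dividers: sprung steel dividers flat on the drawer floor, like big tweezers: a U-shaped spring bow, two flat legs ending in pin points; 66 g. Origin midway between the leg roots, on the underside; x towards the points (at the start to the right, across the drawer), y to the left leg, z up; bow to x = -20 mm, points at x = +150 mm. Legs 2.6 x 12 mm (high); they spring open to 70 mm between the points
- dividers_grip (a point): midway between the two ribbed finger plates by which the dividers are held and squeezed: x = 80 mm, 8 mm above the underside, about where the dividers balance. Plates 36 mm long, 16 mm high; over their outsides 62 mm sprung open, about 49 mm with the points 44 mm apart; that takes about 10 N on each leg; each mm the plates close brings the points 1.9 mm closer
- leg_left: left leg of the dividers; origin at its root, on the underside
- leg_right: right leg of the dividers; origin at its root, on the underside
- tip_left (a point): end of the left leg's point (a pin 3 mm thick), 6 mm above the dividers' underside
- tip_right (a point): end of the right leg's point
- board: plywood ware board, 170 (x) x 300 (y) x 12 mm, fixed on the bench, the two test bars lie on it one beside the other; origin at the centre of its underside
- bar_short: the shorter test bar, fired clay, 104 (x) x 30 (y) x 9 mm, 59 g, loose on the board; origin at the centre of its underside, x along its length; two dark lines are scored across its top at x = -22 and x = +22 mm, 44 mm apart
- bar_long: the longer test bar, of the same clay, 120 x 34 x 10 mm, 86 g, lines 52 mm apart; not the one to measure; origin as above. It and the shorter bar change places from time to time
- bowl: clay bowl, 130 mm across, 50 mm high, on the bench at the back
- rib: wooden potter's rib, 127 x 42 x 6 mm, lying on the bench in front of the robot
- brush: brush, 180 mm long, lying on the bench to the right
- glaze_jar: jar with black lid, 68 mm across, 85 mm high, behind the ware board
- mug: white mug, 76 mm across, 85 mm high, behind the ware board
- kiln_prop: round kiln prop, 44 mm across, 60 mm high, on the bench to the right
There are look-alikes about, which are no part of the job. Leave any green, pink or purple look-alike of the bar_short alone.

How it is judged:
By the outcome, as a careful person would: the job done as asked, in the order asked, and still so for the second after the job is handed in, while the arm keeps its last pose, push and grip.
It also fails if it takes over 54 s, if anything falls off the work surface, if the arm or the gripper's body presses on something with over 40 N, if the wrist force passes 120 N, or if a joint passes its speed limit or range.

## Working session

There is one attempt and no reset: what is moved stays moved. The work goes in short steps, Python scripts to look and compute and a tool call to move; the robot and the scene stay as the last step left them, time stands still between calls to the robot, and variables do not carry over. Pictures are saved under pics/ and viewed, at most 10 in all, crops included, and the job is handed in when it is done.

Besides the shell and the picture viewer there is one more tool, called as name([rows], argument=value, ...), one row to a line, values as JSON. drive_tool: Moves the arm, as the interface text tells. Its arguments: {"type":"object","properties":{"increments":{"type":"array"}},"required":["increments"]}

```bash
mkdir -p pics
cat > h.py <<'E'
import numpy as np, cv2
from workcell import get_obs, camera, job_done, silhouettes
def save(c,n): cv2.imwrite('pics/'+n,c["image"][:,:,::-1])
def ray(c,u,v,z):
    K=np.array(c["K"]);V=np.array(c["view"]);R=V[:3,:3];t=V[:3,3]
    o=-R.T@t;d=R.T@np.linalg.solve(K,[u,v,1.]);return o+d*(z-o[2])/d[2]
def proj(c,p):
    V=np.array(c["view"]);q=np.array(c["K"])@(V[:3,:3]@np.array(p)+V[:3,3]);return q[:2]/q[2]
E
python3 - <<'E'
from h import *
t=camera("top");s=camera("scene")
cv2.imwrite('pics/a.png',t["image"][:,:,::-1]);save(s,'b.png')
for n in ["drawer_handle","drawer","bar_short","bar_long","board","cabinet_front","dividers"]:
    for c,l in((t,'top'),(s,'scene')):
        for r in silhouettes(n,c)[:4]:
            m=r["region"];v,u=np.nonzero(m)
            print(n,l,round(r["conf"],2),np.round(r["bbox"]),len(u),np.round(ray(c,u.mean(),v.mean(),0.02),3))
o=get_obs();print(o)
print(t["K"],t["view"],s["view"])
E
```

```text
drawer_handle top 0.65 [111. 150. 224. 211.] 1759 [0.591 0.243 0.02 ]
drawer_handle scene 0.97 [277. 258. 385. 278.] 534 [0.551 0.218 0.02 ]
drawer top 0.62 [112. 149. 224. 216.] 1897 [0.592 0.241 0.02 ]
drawer scene 0.77 [274. 258. 384. 280.] 472 [0.554 0.212 0.02 ]
drawer scene 0.6 [218. 196. 246. 219.] 314 [ 0.583 -0.145  0.02 ]
bar_short top 0.96 [166. 296. 209. 320.] 518 [0.283 0.2   0.02 ]
bar_short top 0.89 [370. 324. 409. 345.] 494 [ 0.213 -0.307  0.02 ]
bar_short top 0.73 [330. 274. 372. 293.] 524 [ 0.335 -0.209  0.02 ]
bar_short top 0.72 [308. 181. 349. 200.] 470 [ 0.579 -0.157  0.02 ]
bar_short scene 0.75 [260. 152. 292. 165.] 172 [ 0.347 -0.196  0.02 ]
bar_short scene 0.62 [367. 206. 406. 224.] 312 [0.294 0.214 0.02 ]
bar_short scene 0.6 [220. 117. 247. 128.] 184 [ 0.298 -0.448  0.02 ]
bar_short scene 0.49 [219. 196. 246. 219.] 273 [ 0.581 -0.152  0.02 ]
bar_long top 0.68 [353. 204. 403. 224.] 621 [ 0.518 -0.286  0.02 ]
bar_long scene 0.63 [204. 164. 231. 187.] 288 [ 0.521 -0.278  0.02 ]
board top 0.7 [289. 150. 416. 242.] 6793 [ 0.559 -0.217  0.02 ]
board scene 0.64 [178
[... 742 characters left out ...]
': array([-0.25776335, -0.48010915, -0.16804655]), 'ft_torque': array([0.00575878, 0.00664372, 0.07823302]), 'grasp_force': 0.0, 'grip_width': 0.08504324984759783}
[[540.9179376    0.         282.18392167]
 [  0.         540.9179376  212.83157746]
 [  0.           0.           1.        ]] [[-0.00835272 -0.99993885  0.00724749 -0.03802626]
 [-0.99739958  0.00781223 -0.07164531  0.51712839]
 [ 0.07158431 -0.00782707 -0.99740384  1.34400997]
 [ 0.          0.          0.          1.        ]] [[-0.68446805  0.7288191  -0.01806095  0.357587  ]
 [ 0.54568648  0.49573689 -0.67562652 -0.24252787]
 [-0.48345604 -0.47230039 -0.7370228   1.66765042]
 [ 0.          0.          0.          1.        ]]
```

View pics/a.png

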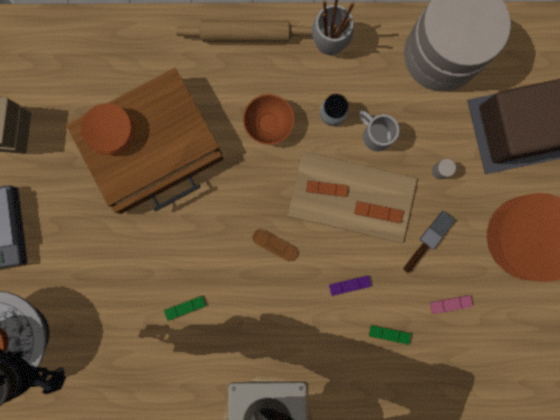

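View pics/b.png

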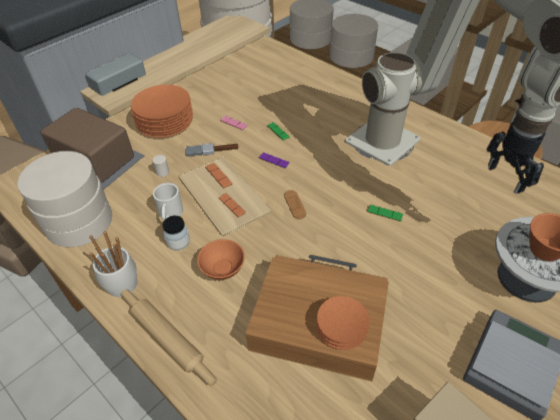

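The top view shows the cabinet (145,140) with its handle at about (176,193). The board carries the short bar at (327,189) and the long bar at (380,212). The coloured bars off the board are decoys. I'll take closer measurements next.

Run:
```python
from h import *
t=camera("top");s=camera("scene")
a=cv2.resize(t["image"][60:225,60:230],None,fx=4,fy=4,interpolation=cv2.INTER_CUBIC)[:600,:]
b=t["image"][120:220,100:240]; cv2.imwrite('pics/c.png',cv2.resize(b,None,fx=5.6,fy=5.6,interpolation=cv2.INTER_CUBIC)[:,:,::-1])
for n in ["drawer_handle"]:
  for c in(t,s):
    for r in silhouettes(n,c)[:1]:
        m=r["region"];v,u=np.nonzero(m)
        g=c["image"][m].mean(1);k=g<65
        print(n,k.sum(),np.round(np.percentile(g,[5,25,50]),0))
        P=np.array([ray(c,x,y,0.047)[:2] for x,y in zip(u,v)])
        rect=cv2.minAreaRect(P.astype(np.float32)*1000);print(rect)
        if k.sum()>20: print(cv2.minAreaRect(P[k].astype(np.float32)*1000),P[k].mean(0))
for c in (t,s):
  for n in("bar_short","bar_long"):
    for r in silhouettes(n,c)[:5]:
        v,u=np.nonzero(r["region"])
        col=c["image"][r["region"]].mean(0)
        P=np.array([ray(c,x,y,0.021)[:2] for x,y in zip(u,v)],np.float32)*1000
        print(n,round(r["conf"],2),np.round(col),np.round(P.mean(0),1),np.round(np.array(cv2.minAreaRect(P)[1]),1),round(cv2.minAreaRect(P)[2],1),r["bbox"])
  r=silhouettes("cabinet_front",c)[0];v,u=np.nonzero(r["region"])
  P=np.array([ray(c,x,y,0.085)[:2] for x,y in zip(u,v)],np.float32)*1000
  print(cv2.minAreaRect(P),cv2.boxPoints(cv2.minAreaRect(P)))
```

```text
drawer_handle 1078 [19. 35. 55.]
((578.9724731445312, 233.98355102539062), (64.02354431152344, 294.80059814453125), 27.416322708129883)
((579.4627685546875, 233.03834533691406), (64.02354431152344, 292.6710205078125), 27.416322708129883) [0.58345557 0.23892958]
drawer_handle 3 [ 74.  91. 108.]
((565.0970458984375, 221.9345245361328), (38.509605407714844, 292.1326599121094), 27.95235252380371)
bar_short 0.93 [27. 86. 37.] [ 212.4 -305.4] [105.8  30.8] 77.8 [366.2, 325.2, 409.3, 345.7]
bar_short 0.87 [33. 89. 40.] [282.7 202.7] [ 32.1 104.1] 21.2 [164.0, 294.4, 208.5, 319.2]
bar_short 0.67 [76. 38. 90.] [ 334.8 -209.2] [ 33.  104.9] 13.4 [329.1, 275.5, 369.3, 293.0]
bar_short 0.66 [121.  66.  38.] [ 578.6 -154.9] [103.1  29.1] 81.4 [308.7, 182.1, 343.8, 199.0]
bar_short 0.56 [136.  76.  93.] [ 286.1 -461.8] [ 30.5 103.7] 9.3 [430.3, 296.8, 474.1, 315.5]
bar_long 0.75 [120.  66.  38.] [ 518.7 -285.1] [120.   33.3] 79.2 [351.7, 204.3, 401.1, 224.5]
((675.8047485351562, 281.22088623046875), (296.17547607421875, 302.58917236328125), 27.76264190673828) [[474.28967 346.11847]
 [615.23865  78.36188]
 [877.3198  216.3233 ]
 [736.37085 484.0799 ]]
bar_short 0.77 [108.  63. 129.] [ 347.5 -197. ] [ 37.5 101.6] 11.8 [259.6, 151.6, 291.0, 165.3]
bar_short 0.71 [ 62. 127.  69.] [ 227.5 -289.7] [107.9  31.4] 77.8 [269.5, 125.1, 287.1, 142.7]
bar_short 0.62 [166. 111.  78.] [ 581.8 -149.8] [109.3  33.6] 81.9 [216.3, 193.1, 246.3, 217.4]
bar_short 0.53 [186. 121. 142.] [ 299.  -446.3] [25.9 98.3] 10.2 [221.9, 118.2, 247.5, 127.3]
bar_short 0.51 [ 63. 130.  70.] [296.4 213.2] [ 35.  104.7] 21.9 [367.1, 207.1, 403.8, 218.9]
bar_long 0.54 [166. 113.  80.] [ 521.8 -277.4] [128.9  41.7] 79.3 [203.0, 162.0, 232.5, 189.3]
((705.0201416015625, 299.2349548339844), (299.6102600097656, 302.8897399902344), 27.6401309967041) [[502.05313 363.89966]
 [642.5687   95.57606]
 [907.9872  234.57025]
 [767.47156 502.89386]]
```

View pics/c.png

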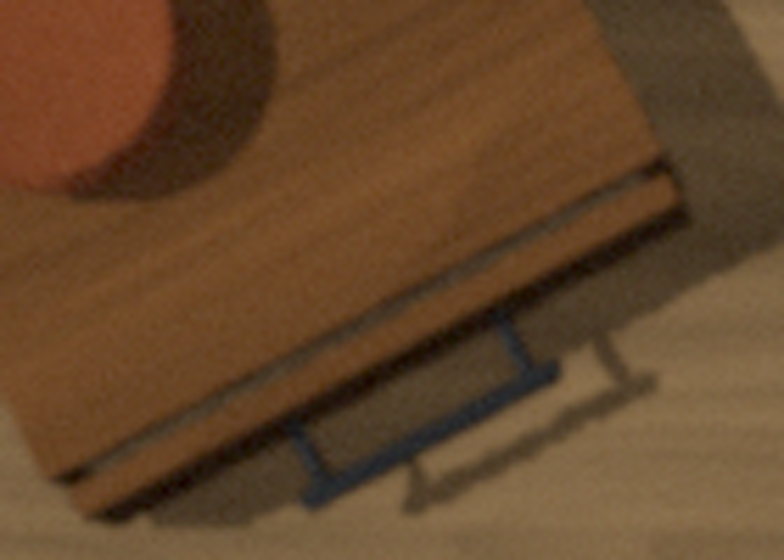

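Run:
```python
from h import *
t=camera("top")
a=ray(t,155.6,208.3,.05);b=ray(t,198.4,186.6,.05);d=b-a
print(a,b,(a+b)/2,np.linalg.norm(d),np.degrees(np.arctan2(d[1],d[0]))+90)
# drawer front top outer edge, z .072
for u,v in((76+0,0),):pass
a=ray(t,100+100/5.6,120+515/5.6,.072);b=ray(t,100+683/5.6,120+203/5.6,.072);d=b-a
print((a+b)/2,np.linalg.norm(d),np.degrees(np.arctan2(d[1],d[0]))+90)
```

```text
[0.52816304 0.26914628 0.05      ] [0.5810533 0.1641884 0.05     ] [0.55460817 0.21666734 0.05      ] 0.11753100297372178 26.744398185476463
[0.58526939 0.22944531 0.072     ] 0.2848758641175027 28.096844409230606
```

drive_tool([
  [[30,-20,0],[0,0,-3.3],0.28],
  [[30,-20,0],[0,0,-3.3],0.28],
  [[30,-20,0],[0,0,-3.3],0.28],
  [[30,-20,0],[0,0,-3.3],0.28],
  [[30,-20,0],[0,0,-3.3],0.28],
  [[30,-20,0],[0,0,-3.3],0.28],
  [[30,-20,0],[0,0,-3.3],0.28],
  [[30,-20,0],[0,0,-3.3],0.28],
])

```text
clock: 2.02
eef_pos: [0.4364, 0.2992, 0.2314]
tool_rot: [0.419, 0.908, 0.0, 0.0]
ft_force: [0.7, 0.9, 0.4]
grip_width: 0.0241
grasp_force: 0.0
```

drive_tool([
  [[30,-21,-20],[0,0,-3.3],0.28],
  [[30,-21,-20],[0,0,-3.3],0.28],
  [[30,-21,-20],[0,0,-3.3],0.28],
  [[30,-21,-20],[0,0,-3.3],0.28],
  [[0,0,0],[0,0,0],0.28],
  [[0,0,0],[0,0,0],0.28],
])

```text
clock: 2.52
eef_pos: [0.555, 0.2145, 0.1489]
tool_rot: [0.521, 0.854, -0.002, -0.001]
ft_force: [-0.2, -0.1, 0.2]
grip_width: 0.0242
grasp_force: 0.0
```

Run:
```python
from h import *
w=camera("wrist");save(w,'d.png')
o=get_obs();print(o["joint_pos"],o["eef_pos"],o["tool_rot"],o["grip_width"])
print(proj(w,[.528,.269,.047]),proj(w,[.581,.164,.047]),proj(w,o["eef_pos"]))
for r in silhouettes("drawer_handle",w)[:2]:print(r["conf"],r["bbox"])
```

```text
[3.70774847e-01 4.73475135e-01 1.29739492e-01 1.22934992e+00
 4.66018347e-04 1.46389060e+00] [0.55471122 0.21579842 0.15046035] [ 5.19749517e-01  8.54317900e-01 -7.67150870e-04 -8.80863789e-04] 0.023916858724878205
[277.53437045 121.32719111] [275.88941723 276.49961283] [276.64768715 272.62223259]
```

View pics/d.png

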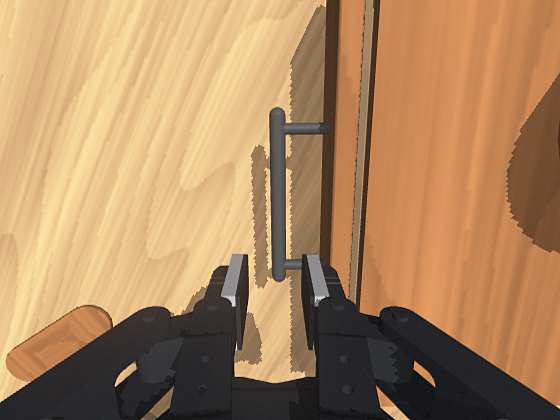

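The handle runs from (277,112) to (279,278), where it was predicted, and it sits centred between the fingers. I'll descend and pinch it.

drive_tool([
  [[0,0,-30],[0,0,0],0.28],
  [[0,0,-30],[0,0,0],0.28],
  [[0,0,-30],[0,0,0],0.28],
  [[0,0,-30],[0,0,0],0.28],
  [[0,0,0],[0,0,0],0.28],
  [[0,0,0],[0,0,0],0],
  [[0,0,0],[0,0,0],0],
  [[0,0,0],[0,0,0],0],
])

```text
clock: 3.28
eef_pos: [0.5544, 0.2181, 0.0325]
tool_rot: [0.518, 0.855, 0.001, -0.0]
ft_force: [-1.3, 3.2, -0.3]
grip_width: 0.0087
grasp_force: 58.6
```

drive_tool([
  [[-9,-5,0],[0,0,0],0],
  [[-18,-9,0],[0,0,0],0],
  [[-18,-9,0],[0,0,0],0],
  [[-18,-9.5,0],[0,0,0],0],
  [[-18,-9.5,0],[0,0,0],0],
  [[-18,-9.5,0],[0,0,0],0],
  [[-18,-9.5,0],[0,0,0],0],
  [[-18,-9.5,0],[0,0,0],0],
])

```text
clock: 3.95
eef_pos: [0.42, 0.1468, 0.0325]
tool_rot: [0.519, 0.855, 0.002, 0.001]
ft_force: [0.3, 1.9, -1.1]
grip_width: 0.0086
grasp_force: 60.4
```

drive_tool([
  [[-9,-4.5,0],[0,0,0],0],
  [[-4.5,-2.5,0],[0,0,0],0],
  [[-1.8,-1,0],[0,0,0],0],
  [[0,0,0],[0,0,0],0],
])

```text
clock: 4.28
eef_pos: [0.4088, 0.1408, 0.0326]
tool_rot: [0.519, 0.855, 0.005, 0.002]
ft_force: [8.5, 6.7, -13.6]
grip_width: 0.0089
grasp_force: 59.8
```

drive_tool([
  [[-4,-2,0],[0,0,0],0],
  [[0,0,0],[0,0,0],0],
  [[0,0,0],[0,0,0],0],
])

```text
clock: 4.53
eef_pos: [0.4088, 0.1408, 0.0327]
tool_rot: [0.518, 0.855, 0.008, 0.004]
ft_force: [17.0, 11.5, -26.2]
grip_width: 0.0084
grasp_force: 59.0
```

Run:
```python
from h import *
print(get_obs()["ft_force"],get_obs()["eef_pos"])
t=camera("top")
cv2.imwrite('pics/e.png',cv2.resize(t["image"][120:270,110:290],None,fx=4,fy=4,interpolation=cv2.INTER_CUBIC)[:,:,::-1])
for n in("dividers","drawer_handle","dividers_grip"):
  for r in silhouettes(n,t)[:2]:
    v,u=np.nonzero(r["region"]);print(n,r["conf"],r["bbox"],ray(t,u.mean(),v.mean(),.03))
```

```text
[ 17.02120748  11.51262678 -26.1751309 ] [0.40875717 0.14077445 0.03266942]
dividers 0.78 [159.9, 181.2, 217.5, 223.1] [0.54704264 0.18335324 0.03      ]
dividers 0.56 [352.2, 203.3, 401.1, 224.4] [ 0.51783166 -0.28304976  0.03      ]
drawer_handle 0.58 [113.4, 152.0, 256.0, 273.7] [0.53730894 0.19920162 0.03      ]
dividers_grip 0.77 [170.2, 184.4, 216.4, 215.2] [0.55120543 0.17671679 0.03      ]
```

View pics/e.png

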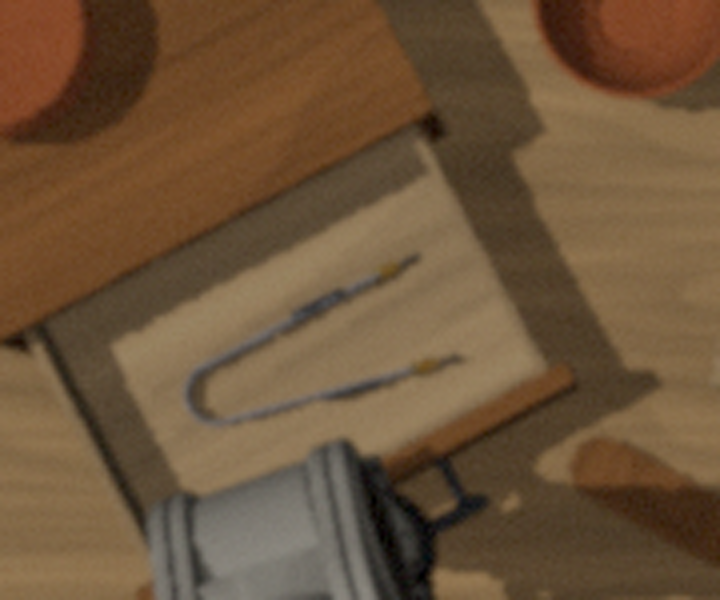

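The drawer is at its stop. The dividers show with points at crop (418,257) and (462,357), plates at (320,304) and (355,387), and the bow at (188,400). I'll relax the pull, release the handle and lift.

drive_tool([
  [[4.5,2.3,0],[0,0,0],0],
  [[4,2,0],[0,0,0],0],
  [[0,0,0],[0,0,0],0.26],
  [[0,0,0],[0,0,0],0.26],
  [[0,0,10],[0,0,0],0.26],
  [[0,0,35],[0,0,0],0.26],
  [[0,0,35],[0,0,0],0.26],
  [[0,0,35],[0,0,0],0.6],
])

```text
clock: 5.4
eef_pos: [0.4079, 0.1394, 0.1475]
tool_rot: [0.519, 0.854, -0.001, -0.0]
ft_force: [0.9, -0.6, 0.2]
grip_width: 0.0334
grasp_force: 0.0
```

Run:
```python
from h import *
t=camera("top");o=get_obs();print(o["eef_pos"],o["tool_rot"],o["ft_force"],o["grip_width"])
f=lambda u,v,z:ray(t,110+u/4,120+v/4,z)
T1,T2,P1,P2,B=f(418,257,.0295),f(462,357,.0295),f(320,304,.038),f(355,387,.038),f(188,400,.034)
g=(P1+P2)/2;m=(T1+T2)/2;d=m-B;e=T1-T2
print(T1,T2,np.linalg.norm(e));print(P1,P2,np.linalg.norm(P1-P2),g);print(B)
print(np.linalg.norm(d[:2]),np.degrees(np.arctan2(d[1],d[0])),np.degrees(np.arctan2(e[1],e[0])))
print("grip from axis",B[:2]+d[:2]*100/170)
for n in("dividers_grip",):
  r=silhouettes(n,t)[0];v,u=np.nonzero(r["region"]);print(r["conf"],r["bbox"])
```

```text
[0.41237083 0.14097003 0.15459094] [0.51946568 0.85447491 0.00380319 0.00368431] [0.92660156 1.24511867 4.45122765] 0.04082743036095731
[0.58917599 0.12691859 0.0295    ] [0.52610815 0.0994225  0.0295    ] 0.06880107154976217
[0.55916067 0.18675111 0.038     ] [0.50729798 0.164885   0.038     ] 0.05628379789962508 [0.53322933 0.17581805 0.038     ]
[0.50028676 0.26905287 0.034     ]
0.16609915922238375 -69.79942521358655 23.556065600296904
grip from axis [0.53402518 0.17735738]
0.5 [182.8, 183.9, 215.9, 208.7]
```

drive_tool([
  [[30,9,0],[0,0,-1.2],1],
  [[30,9,0],[0,0,-1.2],1],
  [[30,9,0],[0,0,-1.2],1],
  [[31,8.5,0],[0,0,-1.2],1],
  [[0,0,0],[0,0,0],1],
  [[0,0,0],[0,0,0],1],
])

```text
clock: 6.0
eef_pos: [0.5305, 0.1755, 0.145]
tool_rot: [0.555, 0.832, -0.001, -0.0]
ft_force: [-0.8, -0.1, -0.4]
grip_width: 0.0858
grasp_force: 0.0
```

Run:
```python
from h import *
w=camera("wrist");save(w,'f.png');o=get_obs();print(o["eef_pos"],o["tool_rot"],o["grip_width"])
R=np.array(w["view"]);print(proj(w,[.5335,.1765,.038]),proj(w,[.5892,.1269,.0295]),proj(w,[.5261,.0994,.0295]))
```

```text
[0.52919737 0.17515228 0.14519244] [ 5.54691265e-01  8.32054863e-01 -1.31079398e-03 -7.65923466e-04] 0.0854169592652728
[280.06429361 204.891531  ] [318.7954872  279.91546581] [235.32339213 281.0247137 ]
```

View pics/f.png

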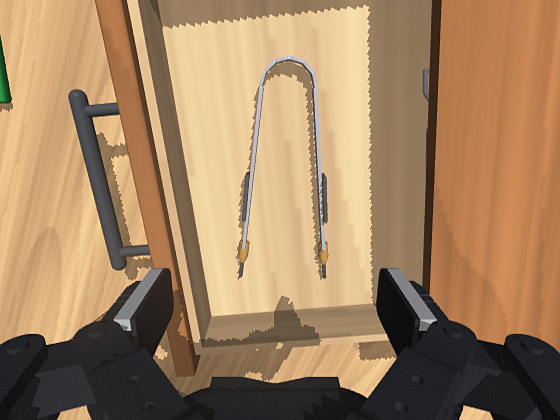

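Run:
```python
from h import *
w=camera("wrist")
T1,T2,P1,P2,B=[ray(w,*p) for p in((324,277,.0285),(240,276,.0285),(325,197,.036),(246,197,.036),(290,57,.034))]
g=(P1+P2)/2;m=(T1+T2)/2;d=m-B;e=T1-T2
print(T1,T2,np.linalg.norm(e),np.linalg.norm(P1-P2),g,B,np.linalg.norm(d))
print(np.degrees(np.arctan2(d[1],d[0])),np.degrees(np.arctan2(e[1],e[0])),np.degrees(np.arctan2((P1-P2)[1],(P1-P2)[0])))
print("grip",B+d*100/170, get_obs()["eef_pos"])
```

```text
[0.59112878 0.13016329 0.0285    ] [0.52683061 0.10422729 0.0285    ] 0.06933203032493136 0.058899770750893865 [0.53381523 0.18280573 0.036     ] [0.49858727 0.27295692 0.034     ] 0.16715017602973667
-68.80752413561348 21.967706039836763 22.684698497167194
grip [0.53411223 0.18133243 0.03076471] [0.52871296 0.17510126 0.14557448]
```

drive_tool([
  [[5,5,-20],[0,0,-0.9],1],
  [[0,0,-30],[0,0,0],1],
  [[0,0,-30],[0,0,0],1],
  [[0,0,-25],[0,0,0],1],
  [[0,0,-10],[0,0,0],1],
  [[0,0,0],[0,0,0],1],
  [[0,0,0],[0,0,0],1],
])

```text
clock: 6.68
eef_pos: [0.5346, 0.1806, 0.0321]
tool_rot: [0.561, 0.828, -0.0, -0.0]
ft_force: [-0.4, -0.1, 0.6]
grip_width: 0.0855
grasp_force: 0.0
```

drive_tool([
  [[0,0,-6],[0,0,0],1],
  [[0,0,-5],[0,0,0],1],
  [[0,0,0],[0,0,0],0.78],
  [[0,0,0],[0,0,0],0.7],
  [[0,0,0],[0,0,0],0.66],
  [[0,0,0],[0,0,0],0.66],
  [[0,0,0],[0,0,0],0.66],
])

```text
clock: 7.27
eef_pos: [0.536, 0.181, 0.0217]
tool_rot: [0.561, 0.828, 0.001, 0.001]
ft_force: [-0.9, -0.8, 6.2]
grip_width: 0.0564
grasp_force: 5.6
```

Run:
```python
from h import *
o=get_obs();print(o["eef_pos"],o["ft_force"],o["grip_width"],o["grasp_force"])
w=camera("wrist");cv2.imwrite('pics/g.png',w["image"][:,:,::-1])
```

```text
[0.53604871 0.18104563 0.02165036] [-0.87591472 -0.776022    6.1779692 ] 0.05637820499875646 5.619061177130789
```

View pics/g.png

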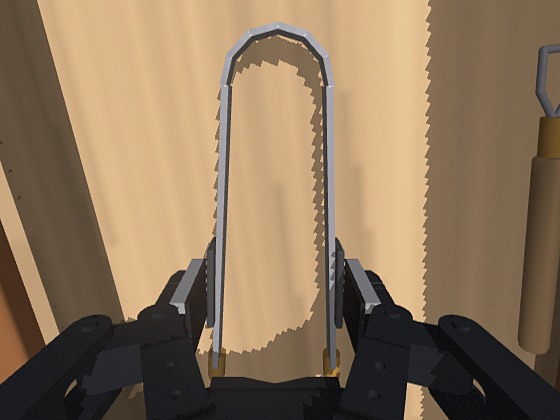

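The dividers are held by both plates at 56 mm with 5.6 N. I'll lift them.

drive_tool([
  [[0,0,5],[0,0,0],0.64],
  [[0,0,10],[0,0,0],0.62],
  [[0,0,20],[0,0,0],0.6],
  [[0,0,25],[0,0,0],0.58],
  [[0,0,25],[0,0,0],0.575],
  [[0,0,25],[0,0,0],0.575],
  [[0,0,20],[0,0,0],0.575],
  [[0,0,0],[0,0,0],0.575],
])

```text
clock: 7.98
eef_pos: [0.5379, 0.1817, 0.1559]
tool_rot: [0.561, 0.828, 0.004, 0.003]
ft_force: [1.0, 0.2, 0.2]
grip_width: 0.0491
grasp_force: 9.5
```

drive_tool([
  [[0,-20,0],[0,0,6],0.575],
  [[-5,-30,0],[0,0,6.6],0.575],
  [[-5,-30,0],[0,0,6.6],0.575],
  [[-5,-30,0],[0,0,6.6],0.575],
  [[-5,-30,0],[0,0,6.6],0.575],
  [[-5,-30,0],[0,0,6.6],0.575],
  [[-5,-30,0],[0,0,6.6],0.575],
  [[-5,-30,0],[0,0,6.6],0.575],
])

```text
clock: 8.65
eef_pos: [0.499, -0.0505, 0.1498]
tool_rot: [0.137, 0.991, 0.0, -0.001]
ft_force: [-0.3, 0.1, -1.5]
grip_width: 0.0495
grasp_force: 9.5
```

drive_tool([
  [[-10,-20,0],[0,0,4],0.575],
  [[-10,-20,0],[0,0,3.4],0.575],
  [[-10,-20,0],[0,0,0],0.575],
  [[-10,-20,0],[0,0,0],0.575],
  [[0,0,0],[0,0,0],0.575],
  [[0,0,0],[0,0,0],0.575],
])

```text
clock: 9.15
eef_pos: [0.4592, -0.1298, 0.1499]
tool_rot: [0.077, 0.997, 0.0, -0.001]
ft_force: [0.3, 0.5, -0.6]
grip_width: 0.0495
grasp_force: 9.5
```

Run:
```python
from h import *
o=get_obs();print(o["joint_pos"],o["eef_pos"],o["tool_rot"],o["ft_force"],o["grip_width"],o["grasp_force"],o["clock"])
w=camera("wrist");t=camera("top");s=camera("scene")
V=np.array(t["view"]);print(-V[:3,:3].T@V[:3,3]);V=np.array(s["view"]);print(-V[:3,:3].T@V[:3,3])
a=w["image"];b=cv2.resize(t["image"][150:250,270:420],None,fx=2.64,fy=2.64,interpolation=cv2.INTER_CUBIC);c=cv2.resize(s["image"][120:260,150:300],None,fx=2.2,fy=2.2,interpolation=cv2.INTER_CUBIC)
im=np.zeros((600,800,3),np.uint8);im[:314,:420]=cv2.resize(a,(420,315))[:314];im[315:315+b.shape[0]][:285,:b.shape[1]]=b[:285];im[:c.shape[0],430:430+c.shape[1]]=c
cv2.imwrite('pics/h.png',im[:,:,::-1])
for n in("bar_short",):
  for r in silhouettes(n,w)[:3]:
    v,u=np.nonzero(r["region"]);P=np.array([ray(w,x,y,0.021)[:2] for x,y in zip(u,v)],np.float32)*1000
    print(r["conf"],w["image"][r["region"]].mean(0),cv2.minAreaRect(P),r["bbox"])
```

```text
[-2.75768045e-01  2.50112311e-01 -2.02031192e-01  1.11984349e+00
  3.92806856e-04 -1.22090437e-01] [ 0.45918311 -0.12981481  0.14994664] [ 7.67633160e-02  9.97049146e-01  3.10179795e-04 -5.44779754e-04] [ 0.25320732  0.48824913 -0.59389755] 0.049524228902161016 9.537094384431839 9.15
[ 0.41925599 -0.03154419  1.37784613]
[1.18333673 0.64724571 1.07169647]
0.8 [121.76689677  62.04992776 154.12907369] ((335.4853820800781, -205.00787353515625), (30.25385093688965, 99.6435546875), 12.919049263000488) [74.5, 0.0, 214.2, 93.5]
0.61 [199.21850809 113.58304011  76.0070373 ] ((574.5433349609375, -157.40798950195312), (94.94564056396484, 33.40497970581055), 82.36412048339844) [211.1, 307.5, 315.3, 340.3]
```

View pics/h.png

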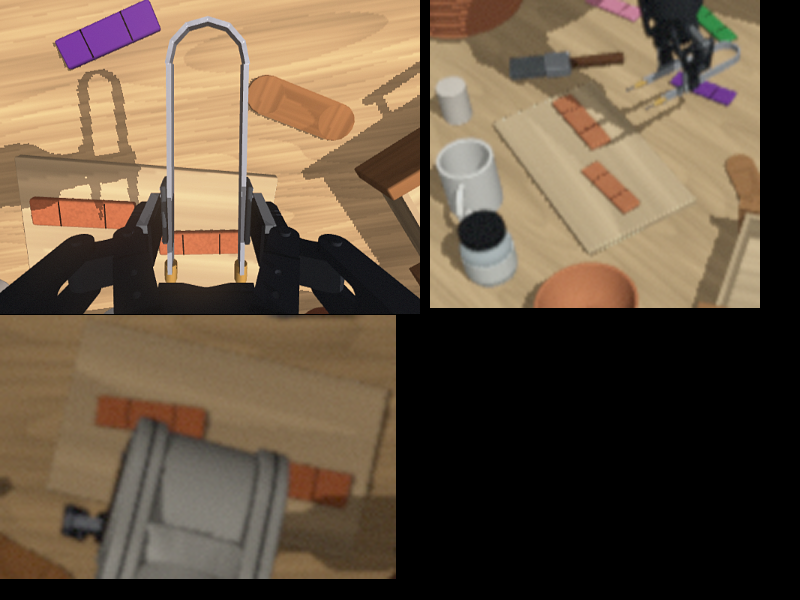

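The short bar's two lines show in the wrist view at about (245,324) and (293,324) full-res, and the collars at (227,357) and (320,357). The points are hidden behind the palm, so I'll work from the collars.

```bash
cat >> h.py <<'E'
def prof(c,v,u0,u1,dv=2):
    return c["image"][v-dv:v+dv+1,u0:u1].astype(float).mean(2).mean(0)
E
python3 - <<'E'
from h import *
w=camera("wrist");o=get_obs()
for v in(316,322,328):
    print(v,prof(w,v,232,312,1).round().astype(int).tolist())
im=w["image"].astype(int)
for v in (150,200,230,345,355,362,368,374):print(v,prof(w,v,212,240,0).astype(int).tolist(),prof(w,v,306,334,0).astype(int).tolist())
m=(im[...,0]-im[...,2]>60)&(im[...,0]<230);m[:342]=0;m[385:]=0
n,l,st,ce=cv2.connectedComponentsWithStats(m.astype(np.uint8))
for i in range(1,n):
    if st[i,4]>20:print(st[i],ce[i])
x=np.array([.9881,-.1528,0])
print(o["eef_pos"],[ray(w,u,357,.158) for u in(226.7,320)],proj(w,o["eef_pos"]+[0,0,.01]+.055*x))
E
```

```text
316 [123, 145, 143, 142, 140, 140, 143, 148, 123, 36, 85, 148, 146, 146, 144, 143, 142, 142, 141, 137, 137, 141, 143, 143, 142, 145, 144, 140, 141, 147, 144, 139, 136, 140, 142, 142, 139, 139, 139, 142, 143, 143, 139, 137, 135, 138, 143, 145, 143, 140, 139, 138, 137, 135, 135, 138, 145, 122, 38, 81, 148, 141, 141, 141, 140, 139, 141, 143, 144, 141, 138, 135, 138, 139, 138, 140, 138, 139, 138, 141]
322 [141, 145, 144, 144, 144, 144, 141, 140, 150, 52, 54, 150, 145, 140, 139, 137, 139, 143, 146, 144, 143, 141, 140, 141, 138, 136, 139, 140, 142, 144, 143, 142, 142, 142, 141, 141, 141, 142, 147, 145, 139, 139, 139, 138, 137, 136, 134, 134, 140, 141, 139, 135, 133, 135, 134, 138, 145, 119, 38, 79, 141, 137, 136, 138, 135, 135, 137, 138, 137, 136, 139, 143, 142, 141, 137, 138, 138, 138, 138, 137]
328 [141, 145, 143, 142, 144, 144, 144, 145, 150, 84, 26, 151, 149, 146, 144, 142, 143, 140, 141, 142, 145, 145, 142, 141, 141, 140, 138, 138, 140, 140, 139, 141, 142, 143, 140, 141, 139, 139, 139, 136, 138, 141, 143, 143, 140, 140, 143, 142, 139, 138, 139, 140, 143, 144, 141, 137, 144, 137, 38, 8
[... 2291 characters left out ...]
, 156, 153, 140, 152, 194, 192, 190, 190, 191]
[  0 342  37  18 474] [ 15.13291139 348.46413502]
[326 342  15   8  70] [334.15714286 344.28571429]
[491 342  13  11  43] [497.60465116 345.48837209]
[ 207  344  104   39 1629] [255.08410068 368.79189687]
[295 346  45  33 353] [322.60339943 367.61473088]
[312 351   1  22  22] [312.  361.5]
[516 351  43  34 465] [538.49677419 367.79139785]
[  0 352  38  28 450] [ 15.94666667 365.98222222]
[ 80 374  11  11  51] [ 85.41176471 380.37254902]
[135 381  16   4  38] [144.5        383.05263158]
[ 0.46042628 -0.12842166  0.15026965] [array([ 0.4953597 , -0.15600033,  0.158     ]), array([ 0.50182635, -0.11316509,  0.158     ])] [273.78459355 389.06958996]
```

Run:
```python
from h import *
w=camera("wrist");o=get_obs()
L=[ray(w,u,322,.021) for u in(241.5,290.1)];d=L[1]-L[0];m=(L[0]+L[1])/2
a=np.degrees(np.arctan2(d[1],d[0]));print(L,np.linalg.norm(d),a,m)
# line direction
for (u0,v0,u1,v1) in((241.2,316,241.75,328),(290.0,316,290.1,328)):
    e=ray(w,u1,v1,.021)-ray(w,u0,v0,.021);print(np.degrees(np.arctan2(e[1],e[0])))
p=np.median([prof(w,0+v,255,280,0).mean() for v in range(310,320)])
print([(v,int(w["image"][v,255:280,2].mean())) for v in range(300,350,2)])
q=o["tool_rot"];print(2*np.degrees(np.arctan2(q[1],q[0]))-90, o["eef_pos"])
a=np.radians(81.5);x=np.array([np.sin(a),-np.cos(a),0]);y=np.array([np.cos(a),np.sin(a),0])
c=np.array([.5786,-.1549,0]);print("lat of wrist mid vs top centre",(m-c)@y,(m-c)@x)
print("TCP target",c-.0757*x, "with wrist lat",c+((m-c)@y)*y-.0757*x)
K=np.array(w["K"]);print(K[0,0],[ (np.array(w["view"])[:3]@np.r_[o["eef_pos"]+[.055,0,.006],1]),])
```

```text
[array([ 0.57204019, -0.17523345,  0.021     ]), array([ 0.57858513, -0.13179301,  0.021     ])] 0.04393071810932433 81.43199033263072 [ 0.57531266 -0.15351323  0.021     ]
-7.908319705333642
-7.407971423672334
[(300, 143), (302, 142), (304, 143), (306, 38), (308, 50), (310, 72), (312, 80), (314, 81), (316, 82), (318, 82), (320, 81), (322, 81), (324, 80), (326, 81), (328, 81), (330, 81), (332, 80), (334, 80), (336, 73), (338, 163), (340, 156), (342, 158), (344, 161), (346, 163), (348, 162)]
81.42359124707119 [ 0.46042319 -0.12841816  0.1502873 ]
lat of wrist mid vs top centre 0.0008856352004623378 -0.0034562050830894944
TCP target [ 0.5037315  -0.14371083  0.        ] with wrist lat [ 0.5038624  -0.14283492  0.        ]
350.64856097051296 [array([0.00797673, 0.08450162, 0.16911677])]
```

drive_tool([
  [[10.5,-3.5,-20],[0.6,3.95,0],0.575],
  [[10.5,-3.5,-25],[0.6,3.95,0],0.575],
  [[10.5,-3.5,-25],[0,0,0],0.575],
  [[10.5,-3.5,-20],[0,0,0],0.575],
  [[0,0,-15],[0,0,0],0.575],
  [[0,0,-3],[0,0,0],0.575],
  [[0,0,0],[0,0,0],0.575],
  [[0,0,0],[0,0,0],0.575],
])

```text
clock: 10.12
eef_pos: [0.5023, -0.1428, 0.0429]
tool_rot: [0.075, 0.995, 0.005, -0.069]
ft_force: [0.8, 0.0, -0.1]
grip_width: 0.0492
grasp_force: 9.5
```

Run:
```python
from h import *
w=camera("wrist");s=camera("scene");o=get_obs()
print(o["eef_pos"],o["tool_rot"],o["ft_force"],o["grip_width"],o["grasp_force"],o["clock"])
im=np.zeros((600,800,3),np.uint8)
im[:280,:800]=cv2.resize(w["image"][290:395,130:430],(800,280),interpolation=cv2.INTER_CUBIC)
im[285:600,:450]=cv2.resize(s["image"][170:240,190:290],(450,315),interpolation=cv2.INTER_CUBIC)
cv2.imwrite('pics/i.png',im[:,:,::-1])
```

```text
[ 0.50295832 -0.14322661  0.04385558] [ 0.07517694  0.99481997  0.0049833  -0.06824094] [-0.32133012  1.05680826 -0.0521199 ] 0.04951794829155637 9.549148678779602 10.2167
```

View pics/i.png

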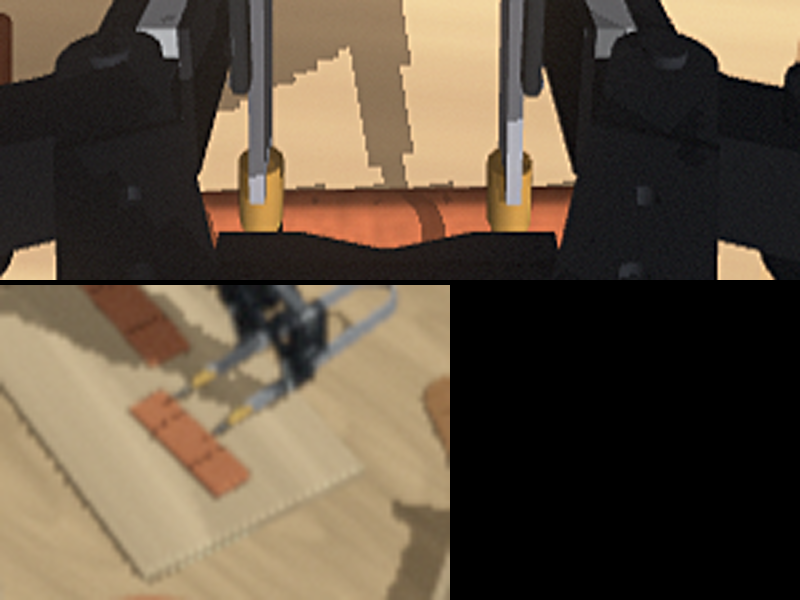

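Run:
```python
from h import *
from scipy.spatial.transform import Rotation as Ro
w=camera("wrist");s=camera("scene");o=get_obs()
R=Ro.from_quat(o["tool_rot"]).as_matrix();tcp=o["eef_pos"]
def pl(c,u,v,h):
    K=np.array(c["K"]);V=np.array(c["view"]);r=V[:3,:3];O=-r.T@V[:3,3];d=r.T@np.linalg.solve(K,[u,v,1.])
    P0=tcp-R[:,2]*h;k=((P0-O)@R[:,2])/(d@R[:,2]);return R.T@(O+d*k-tcp)*1000
def edges(v,a,b):
    p=w["image"][v,a:b].astype(float)@[.3,.5,.2] if 0 else w["image"][v,a:b,2].astype(float)
    g=np.abs(np.diff(p));return a,p.astype(int).tolist()
for v in(355,359,363,367,372):
    print(v,edges(v,214,242),edges(v,308,336))
print(pl(w,(240/2.667+130),359,.0063),pl(w,284/2.667+130,359,.0063),pl(w,488/2.667+130,359,.0063),pl(w,532/2.667+130,359,.0063))
# leg tops at row 300, height 12.3
for u,v in((258,100),(513,150),(258,150)):print(pl(w,130+u/2.667,290+v/2.667,.0123))
print(R[:,0])
```

```text
355 (214, [141, 142, 141, 144, 152, 93, 35, 42, 38, 113, 136, 188, 190, 188, 197, 102, 56, 66, 84, 77, 75, 55, 90, 147, 144, 140, 141, 144]) (308, [143, 140, 144, 155, 92, 32, 34, 40, 41, 35, 30, 40, 196, 185, 181, 183, 190, 159, 56, 61, 72, 95, 149, 149, 145, 146, 146, 146])
359 (214, [41, 29, 29, 29, 33, 22, 38, 38, 27, 142, 185, 181, 178, 178, 191, 104, 75, 76, 77, 77, 73, 63, 36, 17, 18, 22, 20, 26]) (308, [34, 31, 33, 32, 30, 31, 40, 39, 42, 43, 38, 39, 195, 185, 179, 183, 188, 167, 77, 74, 78, 33, 29, 30, 29, 34, 34, 29])
363 (214, [40, 41, 40, 44, 43, 34, 42, 50, 36, 108, 188, 179, 179, 181, 191, 101, 73, 78, 76, 77, 74, 66, 45, 44, 46, 45, 44, 45]) (308, [50, 50, 47, 49, 40, 32, 36, 42, 39, 40, 33, 78, 193, 186, 180, 183, 190, 132, 74, 75, 75, 44, 49, 50, 50, 49, 49, 47])
367 (214, [69, 71, 69, 68, 72, 63, 42, 43, 55, 58, 52, 56, 58, 63, 64, 75, 78, 80, 78, 76, 71, 60, 60, 74, 72, 74, 71, 71]) (308, [72, 72, 71, 74, 52, 35, 38, 43, 49, 55, 58, 56, 80, 81, 84, 85, 91, 74, 74, 76, 75, 58, 72, 74, 73, 75, 74, 72])
372 (214, [75, 79, 78, 79, 79, 85, 39, 46, 54, 61, 66, 67, 71, 73, 78, 76, 74, 76, 76, 75, 72, 41, 38, 79, 79, 78, 79, 80]) (308, [78, 75, 76, 77, 62, 33, 39, 48, 53, 55, 58, 63, 69, 71, 74, 76, 77, 77, 75, 75, 66, 77, 76, 77, 78, 78, 78, 79])
[-41.03354791 -25.31904729  -6.3       ] [-41.02856271 -17.56613543  -6.3       ] [-41.00545082  18.37718903  -6.3       ] [-41.00046618  26.1292407   -6.3       ]
[-19.27861751 -20.49873541 -12.3       ]
[-28.99568972  21.5128541  -12.3       ]
[-29.02256752 -20.88643569 -12.3       ]
[-0.97936605  0.14913731  0.13638254]
```

drive_tool([
  [[0,0,-5],[0,0,0],0.575],
  [[0,0,-5],[0,0,0],0.575],
  [[0,0,-3],[0,0,0],0.575],
  [[0,0,0],[0,0,0],0.575],
  [[0,0,0],[0,0,0],0.575],
])

```text
clock: 10.73
eef_pos: [0.5017, -0.1431, 0.029]
tool_rot: [0.075, 0.995, 0.005, -0.07]
ft_force: [0.4, -0.6, -0.8]
grip_width: 0.049
grasp_force: 9.5
```

```bash
cat > m.py <<'E'
from h import *
from scipy.spatial.transform import Rotation as Ro
E=[];F=[];Q=[]
for i in range(6):
    s=camera("scene");o=get_obs();E.append(o["eef_pos"]);F.append(o["ft_force"]);Q.append(o["tool_rot"])
tcp=np.mean(E,0);R=Ro.from_quat(np.mean(Q,0)).as_matrix();print(tcp,np.std(E,0),np.mean(F,0),o["grip_width"],o["clock"])
for y in(-22,22):
    p=tcp+R@np.array([-70,y,-6.3])/1000;print("tip",p,"scene px",proj(s,p))
for p in([.57204,-.17523,.021],[.57858,-.13179,.021]):
    print("line",p,proj(s,p))
w=camera("wrist")
E
python3 m.py
```

```text
[ 0.50214423 -0.14324328  0.02942734] [1.15776429e-04 2.58578273e-05 1.22913755e-04] [-0.21091802  0.0175923  -0.57981278] 0.04945808729821602 11.0333
tip [ 0.56822353 -0.17557037  0.02593786] scene px [228.77315687 197.1693353 ]
tip [ 0.57485401 -0.13207282  0.02593451] scene px [236.87337204 205.27657024]
line [0.57204, -0.17523, 0.021] [228.09392102 198.99361166]
line [0.57858, -0.13179, 0.021] [236.1823545  207.09549986]
```

drive_tool([
  [[0,0,-1],[0,0,0],0.575],
  [[0,0,-1],[0,0,0],0.575],
  [[0,0,0],[0,0,0],0.575],
  [[0,0,0],[0,0,0],0.575],
])

```text
clock: 11.42
eef_pos: [0.502, -0.1432, 0.0273]
tool_rot: [0.075, 0.995, 0.005, -0.07]
ft_force: [-0.3, -0.3, -0.7]
grip_width: 0.049
grasp_force: 9.5
```

```bash
cat >> m.py <<'E'
im=np.zeros((600,800,3),np.uint8)
im[:230]=cv2.resize(w["image"][300:386,130:430],(800,230),interpolation=cv2.INTER_CUBIC)
im[240:600,:480]=cv2.resize(s["image"][180:225,205:265],(480,360),interpolation=cv2.INTER_NEAREST)
t=camera("top");im[240:540,490:800]=cv2.resize(t["image"][150:250,130:233],(310,300))
cv2.imwrite('pics/j.png',im[:,:,::-1])
E
python3 m.py
```

```text
[ 0.50210914 -0.14320094  0.02741604] [3.61071558e-05 1.50158556e-05 4.34529377e-05] [ 0.1515839   0.36844401 -0.1667497 ] 0.049423237482221716 11.7167
tip [ 0.56819082 -0.17552297  0.02392496] scene px [228.85589642 197.6241243 ]
tip [ 0.574818   -0.13202492  0.0239221 ] scene px [236.9500322  205.72992336]
line [0.57204, -0.17523, 0.021] [228.09392102 198.99361166]
line [0.57858, -0.13179, 0.021] [236.1823545  207.09549986]
```

View pics/j.png

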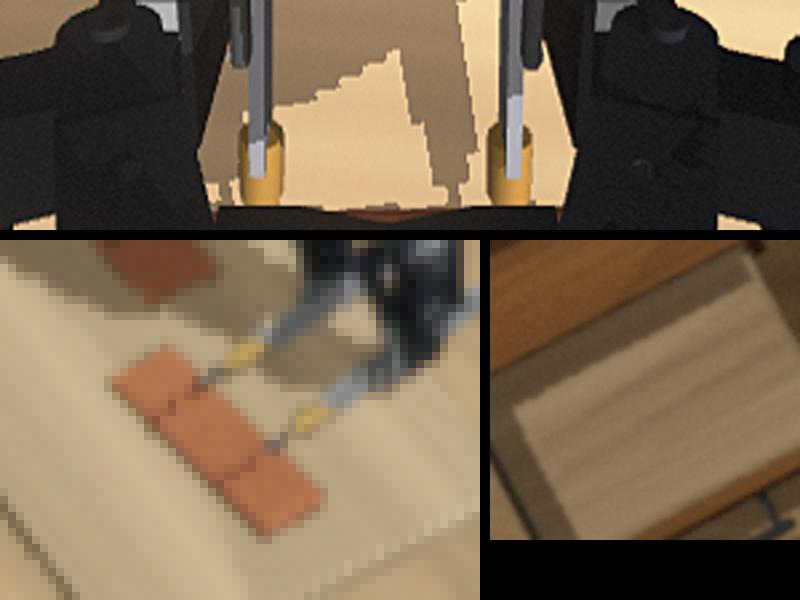

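The scene view shows both pins over the near ends of the two lines, ending at about crop (197,384) and (267,446). The drawer is still fully out. I'll move 4 mm further in and 1 mm down.

drive_tool([
  [[2,-0.3,0],[0,0,0],0.575],
  [[2,-0.3,0],[0,0,0],0.575],
  [[0,0,-0.5],[0,0,0],0.575],
  [[0,0,-0.4],[0,0,0],0.575],
  [[0,0,0],[0,0,0],0.575],
  [[0,0,0],[0,0,0],0.575],
  [[0,0,0],[0,0,0],0.575],
])

```text
clock: 12.4
eef_pos: [0.5062, -0.1438, 0.0266]
tool_rot: [0.075, 0.995, 0.005, -0.069]
ft_force: [0.0, -0.2, 0.3]
grip_width: 0.0495
grasp_force: 9.6
```

```bash
cat >> m.py <<'E'
# bar check in scene: silhouettes and dark pin pixels along each line
for r in silhouettes("bar_short",s)[:5]:
    if r["bbox"][0]<230 and r["bbox"][2]>235:
        v,u=np.nonzero(r["region"]);P=np.array([ray(s,x,y,0.021)[:2] for x,y in zip(u,v)],np.float32)*1000
        print(r["conf"],r["bbox"],cv2.minAreaRect(P))
# line profile: dark along bar direction at offsets across the bar
m=np.array([.5753,-.1535,.021]);x=np.array([.9888,-.149,0]);y=np.array([.149,.9888,0])
im=s["image"].astype(np.float32)
for k in range(-24,16,4):
    row=[proj(s,m+x*k/1000+y*j/1000) for j in range(-34,35,2)]
    q=np.array(row,np.float32);val=cv2.remap(im[...,0],q[:,0].reshape(1,-1),q[:,1].reshape(1,-1),cv2.INTER_LINEAR)
    print(k,val.astype(int)[0].tolist())
E
python3 m.py
```

```text
[ 0.50615149 -0.14381916  0.02657965] [2.98042155e-05 1.05154837e-05 1.04641655e-05] [ 0.39745174 -0.09584755 -0.25443225] 0.04924108522280352 12.7
tip [ 0.57223296 -0.17614287  0.02310008] scene px [227.77937313 198.41230577]
tip [ 0.57886118 -0.13264497  0.02309697] scene px [235.86134734 206.53733273]
line [0.57204, -0.17523, 0.021] [228.09392102 198.99361166]
line [0.57858, -0.13179, 0.021] [236.1823545  207.09549986]
0.81 [218.4, 195.5, 243.3, 217.8] ((580.9653930664062, -147.67529296875), (105.8683853149414, 33.4022216796875), 81.93785095214844)
-24 [162, 169, 179, 183, 183, 178, 166, 156, 152, 154, 157, 162, 171, 179, 176, 176, 181, 182, 183, 183, 183, 182, 176, 169, 166, 178, 189, 187, 175, 164, 170, 178, 182, 182, 182]
-20 [183, 181, 179, 182, 181, 175, 168, 170, 176, 181, 183, 183, 185, 186, 187, 186, 186, 186, 186, 186, 186, 186, 184, 181, 179, 181, 180, 178, 176, 179, 179, 181, 183, 184, 184]
-16 [182, 176, 164, 155, 156, 159, 155, 153, 167, 179, 184, 185, 186, 186, 186, 186, 185, 185, 186, 186, 185, 184, 183, 179, 168, 162, 164, 164, 156, 152, 168, 179, 184, 183, 184]
-1
[... 548 characters left out ...]
 177, 175, 158, 148, 144, 155, 167, 176, 177, 178, 178, 177, 177, 177, 178, 178, 176, 176, 175, 175, 175, 175, 174, 171, 161, 148, 139, 147, 161, 169, 172, 174, 174]
4 [179, 180, 178, 173, 170, 168, 170, 171, 174, 177, 178, 177, 177, 176, 176, 176, 176, 177, 177, 176, 176, 176, 176, 176, 175, 175, 170, 161, 153, 152, 159, 169, 174, 174, 174]
8 [179, 179, 179, 177, 170, 158, 147, 155, 165, 174, 177, 179, 178, 177, 176, 175, 175, 175, 176, 175, 175, 176, 176, 176, 176, 173, 168, 162, 157, 157, 166, 173, 174, 176, 175]
12 [179, 180, 178, 177, 174, 168, 164, 162, 165, 172, 176, 177, 178, 177, 177, 177, 175, 174, 174, 174, 175, 175, 175, 175, 174, 173, 168, 159, 149, 153, 162, 172, 173, 175, 175]
```

```bash
python3 -c "
from workcell import job_done
print(job_done())"
```

```text
the job is handed in; nothing more can be done
None
```

I handed the job in at about 12.7 s. The drawer is out at its stop, and the dividers are held squeezed to about 44 mm with one point over each scored line of the shorter bar, by estimate about 0.6 mm clear of it; no verdict came back.

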